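# Refit the pulsator of a portable washer

## Task

Put the washing pulsator that dried on the rubber mat back into the tub of the portable washer: set it upright over the drive shaft and, pressing only lightly, turn it just until its square bore finds the square shaft, then let it down fully home on the bearing boss and let go. Feel for the drop and stop turning there: never force it down, wring the shaft or let it fall, and leave everything else on the shelf where it is.

Things in the scene. Friction and masses are not known exactly. Their poses are not given: they have to be found in the camera images.
- pulsator: Grey plastic pulsator (wash impeller), 0.12 to 0.26 kg: a disc 124 mm across, its flat top 29 mm above its underside, with a straight grip ridge over the centre along its x axis and four low vanes (35 mm high) at 50 degrees to the ridge. Origin: centre of the underside (foot of hub and ribs); z up, upright at the start.
- ridge (a point): Centre of the top of the pulsator's grip ridge, 61 mm above its underside, axes as the pulsator. The ridge is 18 mm thick (along y) and 64 mm long (along x) at full height; beyond that, lower tails 14 mm thick and 40 mm high reach 52 mm from the centre.
- bore (a point): Mouth of the pulsator's bore: on its axis, at the underside (same point as its origin). A square blind hole 23.6 mm wide and 25 mm deep, hidden from above; the angle of the square to the ridge is not known, and the axes of this point do not show it.
- washer: White portable washer, folded down, fixed where it stands: round, 274 mm across the rim, 124 mm high, two carrying lugs on the rim (312 mm over them). Origin: centre of its underside, z up along the tub axis. The tub is open on top, about 236 mm wide inside, its floor 60 mm above the underside.
- seat (a point): On the tub axis, at the top of the bearing boss (52 mm across, fixed, 66 mm above the washer's underside), z up: the pulsator's origin lies here when fully home. If bore and square do not match, the pulsator stays up on the end of the square, 8 to 14 mm too high; they match to within a few degrees, every quarter turn.
- drive (a point): Foot of the steel drive shaft, on the tub axis at the tub floor, 60 mm above the washer's underside. The shaft is a 22 mm square that ends 8 to 14 mm above the boss (settled mounts, height not known), with a round nose 9 mm high on top, 21.6 mm across and tapering to 13 mm over its last 4 mm.
- unit (a point): Drive unit under the tub floor, on the tub axis 30 mm above the washer's underside. Pushed down, its rubber mounts let the shaft yield about 15 N per mm for up to 4 mm, and spring back. The shaft has stopped at an unknown angle and the drive holds it with about 0.4 N m: light rubbing does not turn it, and wringing it round with the pulsator once keyed loads the key with over 30 N.
- mat: Black rubber mat 190 x 170 mm, 6 mm thick, fixed, on which the pulsator lies at the start. Origin: centre of its underside.
- peg_basket: Bystander: yellow plastic peg basket 200 x 140 mm, 85 mm high, with a handle up to 119 mm. Origin: centre of its underside.
- glass_bowl: Bystander: glass bowl 120 mm across, 55 mm high. Origin: centre of its underside.
- peg_jar: Bystander: wooden jar of clothes pegs, 72 mm across, 125 mm high with the pegs. Origin: centre of its underside.
- soap_dish: Bystander: white dish 110 x 80 mm with a bar of soap, 36 mm high. Origin: centre of its underside.
- detergent: Bystander: white detergent bottle 76 mm across, 230 mm high. Origin: centre of its underside.
- scrub_brush: Bystander: wooden scrubbing brush 150 x 55 mm, 40 mm high. Origin: centre of its underside.
- strainer: Bystander: grey perforated strainer disc 110 mm across, 6 mm thick, with a round knob 20 mm wide up to 26 mm; smaller and flatter than the pulsator and without a ridge. Origin: centre of its underside.
Not all that is in view belongs to the job. What is shaped like the pulsator but green or yellow is not meant.

How it is judged:
On the way:
1. the pulsator is held upright over the drive shaft (contact force between the fingers and pulsator above 1 N and horizontal distance between pulsator and seat below 0.006 m and z of pulsator in the frame of seat between 0.006 and 0.026 m and angle between pulsator's own z axis and vertical below 0.15 rad).
At the end, for the whole second after the job is handed in: The pulsator sits fully home on the drive shaft: its origin within 4 mm sideways and 3 mm in height of the seat point, upright to 0.06 rad, at rest and released; the bystanders stand where they stood (horizontal distance between pulsator and seat below 0.004 m and z of pulsator in the frame of seat between -0.003 and 0.003 m and angle between pulsator's own z axis and vertical below 0.06 rad and linear speed of pulsator below 0.02 m/s); the robot touches nothing.
It fails at once if the pulsator is forced or wrung: contact with the washer of more than 25 N while it still stands more than 5 mm too high, or of more than 45 N at any time ((contact force between pulsator and washer above 25 N and z of pulsator in the frame of seat above 0.005 m) or contact force between pulsator and washer above 45 N).
It fails at once if the pulsator is dropped: falling free of the fingers faster than 0.6 m/s (contact force between the fingers and pulsator below 0.05 N and linear speed of pulsator above 0.6 m/s).
It fails at once if a bystander is shifted by more than 20 mm (distance of any of peg_basket, glass_bowl, peg_jar, soap_dish, detergent, scrub_brush, strainer from where it was at the start of the episode above 0.02 m).
It also fails if it takes over 72 s, if anything falls off the work surface, if the arm or the gripper's body presses on something with over 40 N, if the wrist force passes 120 N, or if a joint passes its speed limit or range.

## Robot

A 6-joint arm with a two-finger parallel gripper is mounted at the origin on the work surface. World frame = base frame: x ahead of the robot, y to its left, z up, the work surface at z = 0. Lengths are in m, angles in rad, forces in N, time in s.
With the tool pointing down it reaches from about 0.35 to 0.975 m from the base axis. Payload 4.9 kg.
Tool frame: the origin (TCP) lies at the very end of the fingers, on their centre line; the grasp point (between the pads) lies 19 mm behind it (ctrl.grasp_offset is the distance from the TCP to the grasp point, in m); z points along the fingers, y is the line along which they close (so a half turn about z gives the same grasp; the last joint's range is limited). The gripper opens to 85 mm and grips with 20 to 120 N. Pads are 22 mm wide; open, the fingers measure 114 mm over their backs; the gripper's body (76 mm by 85 mm) begins 54 mm behind the grasp point. The pads swing forward as they close: fully open they stand 13 mm farther back than shut.
Start: joints at [-1.236, 0.053, 1.613, -0, 1.476, -0.119], TCP at [0.274, -0.562, 0.231] pointing down, gripper open.
Joint ranges: [-3.01, 3.01], [-1.01, 2.22], [0.06, 2.58], [-1.02, 4.17], [0.09, 2.62], [-3.14, 3.14]. Speed limits (rad/s): [2.57, 2.57, 3.14, 3.14, 3.14, 3.14].

## Interface

Orientations are given as a rotation vector (axis times angle).
In Python, from station import ctrl, optics gives the robot as it stands.
- The arm moves only by the shell command python3 -m handwheel 'ROWS' [OPENING] [FORCE]. ROWS is JSON, a list of rows, each an object of numbers: "tx", "ty", "tz": the shift along the tool's x, y, z in mm; "roll": the turn about the tool's z in rad. A call has 1 to 12 rows; each row shifts and turns the commanded pose from where the row before left it, along the tool's axes as they then stand; what a row does not reach is not made up. A row lasts 1/12 s, in which the tool goes at most 41.7 mm and 7.16 degrees, less where a joint would pass 70% of its speed; a pose out of reach is approached as far as the arm can. A call with a gripper value outside its range is refused whole. OPENING is the finger opening in mm, from 0 to 85.4, set as the call begins (- or left out, the last holds). The fingers move at their own pace and stop on an object; FORCE is the grip in N (left out, the last holds). Time passes only in rows, so rows that do not move let the fingers close. It gives the time, the measured TCP pose, the force, the opening and the grip force at its end, in the units of the state.
- ctrl.get_obs(): the state, without advancing time (a new reading comes with each control period).
- optics.get_image(name): name is "side" or "top" or "wrist"; returns (picture, depth): 384x512x3 uint8, red, green, blue; 384x512 float32, m along the optical axis (not along the pixel's ray), 0 where there is no reading.
- optics.camera_params(name): a dict with "mtx" (3x3 intrinsics, pixels), "k1" (the pictures are not rectified: a ray, as slopes to the right and down, at radius r is drawn at 1 + k1 r^2 times it, then the intrinsics apply), "extrinsics" (4x4, takes a point from camera to world coordinates); the wrist camera has in their place "tool_from_camera" (4x4, takes a point from camera to tool coordinates, whose origin is the TCP and whose axes are the flange's). Camera axes: x right, y down, z forward; pixel columns grow to the right and rows downward; lengths in m; the calibration is good to about 2 mm. A picture is of the moment at which its call begins: read the wrist's pose just before it. camera_params takes no time and is no camera call.
- ctrl.finish_job(): hands the job in; it is judged then, once.
The state is a dict: "t": time; "q": joint angles; "dq": joint speeds; "effort": joint torques, N m; "tool_pos": TCP position; "tool_rot": TCP orientation; "contact_force": force on the tool from outside, world axes, zero at the start; "wrist_torque": the same for the moment, N m; "opening": finger opening in m; "grip_force": force on a finger pad.
Only numpy, scipy, OpenCV 4.12 (cv2) and the standard library are available. Lean on these libraries where they do the work, as an engineer would, in place of code of your own. Each camera call takes 0.05 s, during which the arm holds its last target. There are 200 camera calls.

## Working session

There is one attempt and no reset: what is moved stays moved. The work goes in short steps, Python scripts to look and compute and a shell command to move; the robot and the scene stay as the last step left them, time stands still between calls to the robot, and variables do not carry over. Pictures are saved under pics/ and viewed, at most 10 in all, crops included, and the job is handed in when it is done.

```bash
ls; mkdir -p pics; python3 - <<'E'
from station import ctrl, optics
import cv2, numpy as np
o=ctrl.get_obs(); print(o, ctrl.grasp_offset)
ims=[]
for n in ("top","side"):
    im,d=optics.get_image(n); np.savez(f"pics/{n}0.npz",im=im,d=d)
    cv2.imwrite(f"pics/{n}0.png",cv2.cvtColor(im,cv2.COLOR_RGB2BGR))
    print(n,optics.camera_params(n))
print(optics.camera_params("wrist"))
E
```

```text
pics
{'t': 0.0, 'q': array([-1.23597539e+00,  5.33540089e-02,  1.61425215e+00, -3.63738095e-06,
        1.47601648e+00, -1.19020075e-01]), 'dq': array([-4.68266279e-04, -4.43914039e-04, -1.45643331e-03, -5.93751592e-04,
        6.43811447e-05,  1.97065301e-04]), 'effort': array([ 1.01188627e-03, -3.93680227e+01, -3.70177031e+01, -9.69755843e-05,
        7.00879682e-03, -1.17022518e-05]), 'tool_pos': array([ 0.2737995 , -0.56115692,  0.23008979]), 'tool_rot': array([-3.05908806e+00, -7.06335952e-01,  3.48824137e-04]), 'contact_force': array([-0.33866409, -0.13837397, -0.00717744]), 'wrist_torque': array([ 0.03823998, -0.00828992, -0.0134949 ]), 'grip_force': 0.0, 'opening': 0.08508048248103377} 0.0187
top {'mtx': array([[395.62036785,   0.        , 253.26837525],
       [  0.        , 395.62036785, 193.30675897],
       [  0.        ,   0.        ,   1.        ]]), 'k1': -0.1219140477788967, 'extrinsics': array([[-2.60323530e-02, -9.91918404e-01,  1.24178086e-01,
         3.69923940e-01],
       [-9.99501726e-01,  2.80446651e-02,  1.44843407e-02,
         7.38212943e-04],
       [-1.7
[... 470 characters left out ...]
3612592,  1.05287143],
       [-0.01311325, -0.71189412, -0.70216437,  1.24398224],
       [ 0.        ,  0.        ,  0.        ,  1.        ]])}
{'mtx': array([[298.10426972,   0.        , 251.5346485 ],
       [  0.        , 298.10426972, 194.0368479 ],
       [  0.        ,   0.        ,   1.        ]]), 'k1': -0.048455006725978154, 'tool_from_camera': array([[ 1.92690210e-04, -9.47139378e-01, -3.20822321e-01,
         8.21095645e-02],
       [ 9.99999955e-01,  1.08396949e-04,  2.80601370e-04,
        -3.42423104e-04],
       [-2.30992446e-04, -3.20822360e-01,  9.47139356e-01,
        -1.43533154e-01],
       [ 0.00000000e+00,  0.00000000e+00,  0.00000000e+00,
         1.00000000e+00]])}
```

View pics/top0.png

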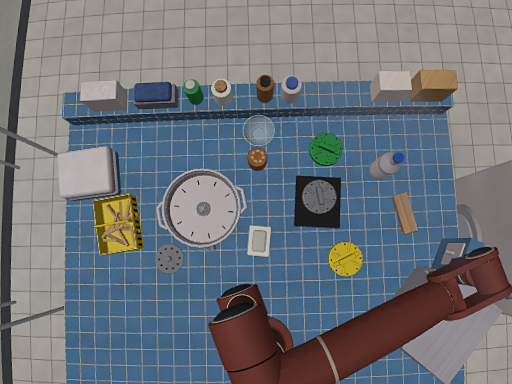

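View pics/side0.png

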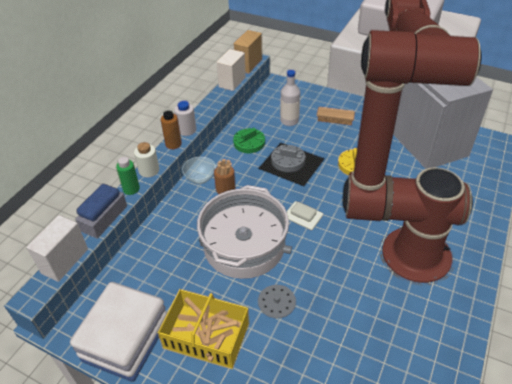

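Candidates in the top view: the grey ridged disc on the black mat (319,197), the green lookalike (325,149), the yellow lookalike (346,259), and the grey perforated strainer (169,259). By the description it is the grey one on the mat. The washer is at (203,208). Next I'll measure and check close up.

```bash
cat > hp.py <<'E'
from station import ctrl, optics
import cv2, numpy as np
from scipy.spatial.transform import Rotation as R
def pose(n,obs=None):
    p=optics.camera_params(n)
    if n!="wrist": return p,p["extrinsics"]
    T=np.eye(4);T[:3,:3]=R.from_rotvec(obs["tool_rot"]).as_matrix();T[:3,3]=obs["tool_pos"]
    return p,T@p["tool_from_camera"]
def slopes(p,uv):
    uv=np.asarray(uv,float).reshape(-1,1,2)
    return cv2.undistortPoints(uv,p["mtx"],np.array([p["k1"],0,0,0.])).reshape(-1,2)
def plane(n,uv,z,obs=None):
    p,E=pose(n,obs); s=slopes(p,uv); d=np.c_[s,np.ones(len(s))]@E[:3,:3].T
    return E[:3,3]+d*((z-E[2,3])/d[:,2])[:,None]
def cloud(n,d,obs=None):
    p,E=pose(n,obs); h,w=d.shape
    uv=np.stack(np.meshgrid(np.arange(w),np.arange(h)),-1).reshape(-1,2)
    s=slopes(p,uv); P=(np.c_[s,np.ones(len(s))]*d.reshape(-1,1))@E[:3,:3].T+E[:3,3]
    P[d.reshape(-1)==0]=np.nan
    return P.reshape(h,w,3)
E
python3 - <<'E'
from hp import *
z=np.load("pics/top0.npz"); im,d=z["im"],z["d"]
a=cv2.resize(im[170:235,285:350],(390,390),interpolation=cv2.INTER_CUBIC)
b=cv2.resize(im[162:254,152:252],(400,390),interpolation=cv2.INTER_CUBIC)
cv2.imwrite("pics/crop.png",cv2.cvtColor(np.hstack([a,b]),cv2.COLOR_RGB2BGR))
P=cloud("top",d)
hsv=cv2.cvtColor(im,cv2.COLOR_RGB2HSV)
box=np.zeros(d.shape,bool);box[170:235,285:350]=1
# disc: grey, on black mat
m=(box&(hsv[...,2]>70)&(hsv[...,1]<60)).astype(np.uint8)
c=max(cv2.findContours(m,0,2)[0],key=cv2.contourArea)
(cc,r)=cv2.minEnclosingCircle(c);print("disc",cc,r,cv2.fitEllipse(cv2.convexHull(c)))
e=cv2.fitEllipse(cv2.convexHull(c))[0]
print(plane("top",[e],.035), "zmed",np.nanmedian(P[...,2][m>0]))
for lo in(.05,.058):
    k=box&(P[...,2]>lo); q=P[k][:,:2]; print("ridge",k.sum(),q.mean(0),P[k][:,2].max()) 
    if len(q)>4:
        w,v=np.linalg.eigh(np.cov(q.T)); print(np.degrees(np.arctan2(v[1,1],v[0,1])),np.sqrt(w))
# washer rim
box=np.zeros(d.shape,bool);box[155:260,148:255]=1
k=box&(P[...,2]>.115); q=P[k];print("rim",k.sum(),np.nanmedian(q[:,2]),q.min(0),q.max(0))
A=np.c_[2*q[:,:2],np.ones(len(q))];
for i in range(6):
    s=np.linalg.lstsq(A,(q[:,:2]**2).sum(1),rcond=None)[0];rad=np.sqrt(s[2]+s[:2]@s[:2])
    res=np.hypot(*(q[:,:2]-s[:2]).T)-rad;g=abs(res)<.008;q=q[g];A=A[g]
print("rimfit",s[:2],rad,len(q))
k=box&(np.hypot(P[...,0]-s[0],P[...,1]-s[1])<.035)&(P[...,2]>.063);q=P[k];print("shaft",k.sum(),q.mean(0),q[:,2].max(),np.argwhere(k).mean(0)[::-1])
E
```

```text
disc (318.9360656738281, 196.32623291015625) 17.145925521850586 ((318.7811279296875, 196.36073303222656), (33.2126350402832, 33.880210876464844), 103.25227355957031)
[[ 0.53121926 -0.21692711  0.035     ]] zmed 0.03421774821547685
ridge 96 [ 0.53215788 -0.21773119] 0.07361348530702205
-174.6775716482262 [0.00537664 0.01831446]
ridge 88 [ 0.53230506 -0.21827022] 0.07361348530702205
-174.21927621195653 [0.00523354 0.01800483]
rim 829 0.12237769286782862 [0.35946508 0.01478152 0.11502219] [0.66875091 0.35543361 0.13159055]
rimfit [0.49707667 0.2002463 ] 0.13443648697397126 449
shaft 160 [0.49491283 0.20046705 0.07111378] 0.09363522225781606 [203.21875 208.60625]
```

View pics/crop.png

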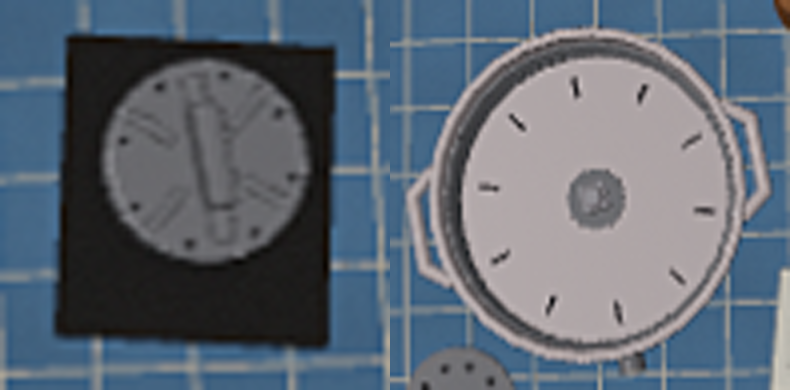

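The crop shows the grey disc on the black mat with its straight ridge nearly along world x (crop about (207,160)) and four vanes at an angle, so it is the pulsator. Sizes match: radius about 61 mm and top at z≈35 mm. The shaft sits in the tub centre (crop about (597,198)). I'll look at the shaft with the wrist camera first, then at the pulsator from the same relative pose, so camera bias cancels.

```bash
python3 -m handwheel '[{"roll":0.117},{"roll":0.117},{"roll":0.117}]' 85 60; python3 -m handwheel '[{"tx":15,"ty":-36.7},{"tx":15,"ty":-36.7},{"tx":15,"ty":-36.7},{"tx":15,"ty":-36.7},{"tx":15,"ty":-36.7},{"tx":15,"ty":-36.7},{"tx":15,"ty":-36.7},{"tx":15,"ty":-36.7},{"tx":15,"ty":-36.7},{"tx":15,"ty":-36.7}]'; python3 -m handwheel '[{"tx":15,"ty":-36.7},{"tx":15,"ty":-36.7},{"tx":15,"ty":-36.7},{"tx":15,"ty":-36.7},{"tx":15,"ty":-36.7},{"tx":15,"ty":-36.7},{"tx":15,"ty":-36.7},{"tx":15,"ty":-36.7},{"tx":15,"ty":-36.7},{"tx":15,"ty":-36.7},{},{}]'
cat > look.py <<'E'
import sys
from hp import *
t=sys.argv[1]; o=ctrl.get_obs(); im,d=optics.get_image("wrist")
np.savez(f"pics/{t}.npz",im=im,d=d,pos=o["tool_pos"],rot=o["tool_rot"])
cv2.imwrite(f"pics/{t}.png",cv2.cvtColor(im,cv2.COLOR_RGB2BGR))
M=R.from_rotvec(o["tool_rot"]).as_matrix()
print(o["t"],o["tool_pos"],"yaw",np.degrees(np.arctan2(M[1,0],M[0,0])),"tilt",M[:,2],o["q"][5],"F",o["contact_force"])
E
python3 look.py shaft
```

```text
0.1 [ 0.27379468 -0.56119407  0.23018243] yaw 25.998437833150284 tilt [-6.16833909e-04  1.80293533e-03 -9.99998184e-01] -0.11897165241260294 F [-0.50411906 -0.14728689 -0.21386828]$[0]: bad value
$[0]: bad value
$[0]: bad value
```

View pics/shaft.png

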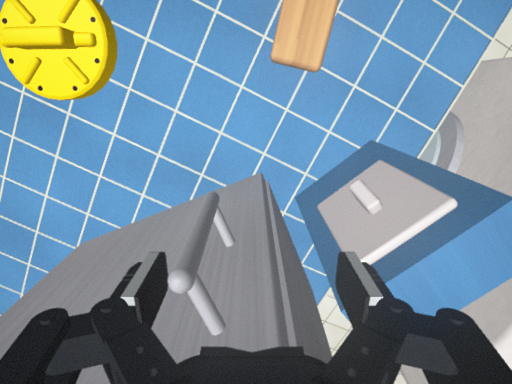

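The picture shows the start spot: yellow lookalike at (55,45), brush at (305,35). The arm didn't move because the rows were refused, most likely for missing keys. I'll try one row with every key.

```bash
python3 -m handwheel '[{"tx":0,"ty":0,"tz":0,"roll":0.117},{"tx":0,"ty":0,"tz":0,"roll":0.117},{"tx":0,"ty":0,"tz":0,"roll":0.117}]' 85 60
```

```text
t: 0.4
tool_pos: [0.2739, -0.5615, 0.2308]
tool_rot: [-3.137, -0.152, 0.0]
contact_force: [-0.2, 0.5, 0.2]
opening: 0.0847
grip_force: 0.0
```

```bash
python3 -m handwheel '[{"tx":15,"ty":-36.7,"tz":0,"roll":0},{"tx":15,"ty":-36.7,"tz":0,"roll":0},{"tx":15,"ty":-36.7,"tz":0,"roll":0},{"tx":15,"ty":-36.7,"tz":0,"roll":0},{"tx":15,"ty":-36.7,"tz":0,"roll":0},{"tx":15,"ty":-36.7,"tz":0,"roll":0},{"tx":15,"ty":-36.7,"tz":0,"roll":0},{"tx":15,"ty":-36.7,"tz":0,"roll":0},{"tx":15,"ty":-36.7,"tz":0,"roll":0},{"tx":15,"ty":-36.7,"tz":0,"roll":0}]' && python3 -m handwheel '[{"tx":15,"ty":-36.7,"tz":0,"roll":0},{"tx":15,"ty":-36.7,"tz":0,"roll":0},{"tx":15,"ty":-36.7,"tz":0,"roll":0},{"tx":15,"ty":-36.7,"tz":0,"roll":0},{"tx":15,"ty":-36.7,"tz":0,"roll":0},{"tx":15,"ty":-36.7,"tz":0,"roll":0},{"tx":15,"ty":-36.7,"tz":0,"roll":0},{"tx":15,"ty":-36.7,"tz":0,"roll":0},{"tx":15,"ty":-36.7,"tz":0,"roll":0},{"tx":15,"ty":-36.7,"tz":0,"roll":0},{"tx":0,"ty":0,"tz":0,"roll":0},{"tx":0,"ty":0,"tz":0,"roll":0}]' && python3 look.py shaft1
```

```text
t: 1.23
tool_pos: [0.3854, -0.1794, 0.2311]
tool_rot: [3.137, 0.16, 0.0]
contact_force: [0.7, -0.3, -0.4]
opening: 0.0847
grip_force: 0.0
t: 2.23
tool_pos: [0.4968, 0.2008, 0.2305]
tool_rot: [3.137, 0.167, -0.003]
contact_force: [-0.0, -0.2, 0.3]
opening: 0.0849
grip_force: 0.0
2.2333 [0.49675638 0.20083166 0.23050175] yaw 6.093876356226537 tilt [-1.67641436e-03 -6.39321600e-04 -9.99998390e-01] 1.7098377484293932 F [-0.00532423 -0.22718562  0.31612935]
```

View pics/shaft1.png

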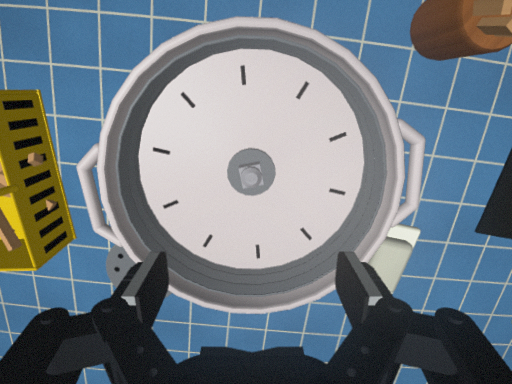

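The washer fills the view. The boss circle is at (251,172), with the square and nose inside it. I'll measure boss, rim and nose.

```bash
python3 - <<'E'
from hp import *
z=np.load("pics/shaft1.npz"); im,d=z["im"],z["d"]; o=dict(tool_pos=z["pos"],tool_rot=z["rot"])
P=cloud("wrist",d,o)
g=cv2.cvtColor(im,cv2.COLOR_RGB2GRAY)
print(g[173,215:290])
m=np.zeros_like(g);m[140:206,215:288]=(g[140:206,215:288]<168)
m=cv2.morphologyEx(m,cv2.MORPH_OPEN,np.ones((3,3)))
c=max(cv2.findContours(m,0,2)[0],key=cv2.contourArea); e=cv2.fitEllipse(c); print("boss",e, plane("wrist",[e[0]],.066,o))
W=plane("wrist",c.reshape(-1,2),.066,o)[:,:2]; (wc,r)=cv2.minEnclosingCircle(W.astype(np.float32)); print("boss world",wc,r,W.mean(0))
hull=cv2.fitEllipse((W*1e4).astype(np.float32)); print(np.array(hull[0])/1e4,np.array(hull[1])/1e4)
for lo,hi in((.062,.070),(.070,.083),(.083,.1)):
    k=(m>0)&(P[...,2]>lo)&(P[...,2]<hi); q=P[k]; print(lo,k.sum(),q.mean(0) if k.any() else 0,np.median(q[:,2]) if k.any() else 0)
q=P[(m>0)]; print("zmax",np.nanpercentile(q[:,2],[50,90,95,99]))
k=P[...,2]>.115; k&=np.hypot(P[...,0]-wc[0],P[...,1]-wc[1])<.15; q=P[k]
for i in range(8):
    A=np.c_[2*q[:,:2],np.ones(len(q))];s=np.linalg.lstsq(A,(q[:,:2]**2).sum(1),rcond=None)[0];rad=np.sqrt(s[2]+s[:2]@s[:2])
    res=np.hypot(*(q[:,:2]-s[:2]).T)-rad;q=q[abs(res)<.008]
print("rim",s[:2],rad,np.median(q[:,2]))
a=cv2.resize(im[145:201,223:279],(560,560),interpolation=cv2.INTER_CUBIC)
a=cv2.convertScaleAbs(a,alpha=2,beta=-170)
cv2.imwrite("pics/shaftcrop.png",cv2.cvtColor(a,cv2.COLOR_RGB2BGR))
E
```

```text
[213 212 209 213 211 214 211 215 212 212 212 214 164 134 132 134 136 129
 136 133 135 137 132 134 150 173 153 164 167 163 165 165 164 166 166 173
 170 170 165 154 142 134 133 130 133 122 126 135 134 133 132 133 132 133
 135 132 131 134 134 137 161 208 211 211 210 212 213 210 207 215 211 212
 209 213 213]
boss ((250.87692260742188, 171.40255737304688), (46.49399185180664, 47.44247055053711), 81.3564453125) [[0.49951573 0.20182037 0.066     ]]
boss world (0.49894559383392334, 0.20194664597511292) 0.026181591674685478 [0.49762158 0.20178096]
[0.498879   0.20175596] [0.05044214 0.05107552]
0.062 1259 [0.50095258 0.20205776 0.06700927] 0.06704244022344091
0.07 120 [0.50441141 0.20196659 0.07870281] 0.08019135553831161
0.083 233 [0.49936237 0.20127465 0.08787029] 0.08784112133157584
zmax [0.06727171 0.08692331 0.08859365 0.09023264]
rim [0.50856949 0.20267061] 0.07391346588505486 0.29865230509736856
```

View pics/shaftcrop.png

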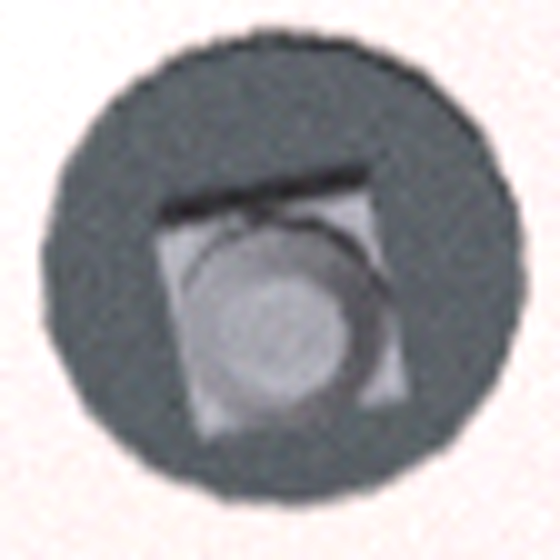

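The crop shows the square end clearly: top edge (160,218)-(368,178), about 11° off image horizontal. The nose disc is at crop (290,330) with its top at z≈0.088. Boss centre is about (0.499,0.202). Moving to the pulsator.

```bash
python3 -m handwheel '[{"tx":-1.1,"ty":38.2,"tz":1.8,"roll":0},{"tx":-1.1,"ty":38.2,"tz":1.8,"roll":0},{"tx":-1.1,"ty":38.2,"tz":1.8,"roll":0},{"tx":-1.1,"ty":38.2,"tz":1.8,"roll":0},{"tx":-1.1,"ty":38.2,"tz":1.8,"roll":0},{"tx":-1.1,"ty":38.2,"tz":1.8,"roll":0},{"tx":-1.1,"ty":38.2,"tz":1.8,"roll":0},{"tx":-1.1,"ty":38.2,"tz":1.8,"roll":0},{"tx":-1.1,"ty":38.2,"tz":1.8,"roll":0},{"tx":-1.1,"ty":38.2,"tz":1.8,"roll":0},{"tx":-1.1,"ty":38.2,"tz":1.8,"roll":0},{"tx":0,"ty":0,"tz":0,"roll":0}]' && python3 -m handwheel '[{"tx":0,"ty":0,"tz":0,"roll":0},{"tx":0,"ty":0,"tz":0,"roll":0}]' && python3 look.py puls1
python3 - <<'E'
from hp import *
z=np.load("pics/shaft1.npz"); o=dict(tool_pos=z["pos"],tool_rot=z["rot"])
print("nose",plane("wrist",[(223+28.5,145+32.5)],.088,o), "sq", plane("wrist",[(223+.1*x-.45,145+.1*y-.45) for x,y in((160,218),(368,182),(410,390),(207,440))],.079,o))
z=np.load("pics/puls1.npz"); im,d=z["im"],z["d"]; o=dict(tool_pos=z["pos"],tool_rot=z["rot"])
P=cloud("wrist",d,o); T=(P-z["pos"])@R.from_rotvec(z["rot"]).as_matrix()
near=np.hypot(P[...,0]-.532,P[...,1]+.217)<.075
k=near&(P[...,2]>.058)&(P[...,2]<.08); q=P[k]; print("ridge",k.sum(),q.mean(0),np.median(q[:,2]),"tool",T[k].mean(0))
r=cv2.minAreaRect((q[:,:2]*1e4).astype(np.float32));print(np.array(r[0])/1e4,np.array(r[1])/1e4,r[2])
hsv=cv2.cvtColor(im,cv2.COLOR_RGB2HSV)
k=near&(P[...,2]>.024)&(P[...,2]<.1); c=max(cv2.findContours(k.astype(np.uint8),0,2)[0],key=cv2.contourArea)
W=plane("wrist",c.reshape(-1,2),.034,o); e=cv2.fitEllipse((W[:,:2]*1e4).astype(np.float32)); print("disc",np.array(e[0])/1e4,np.array(e[1])/1e4)
E
```

```text
t: 3.28
tool_pos: [0.5264, -0.227, 0.2112]
tool_rot: [3.135, 0.148, -0.001]
contact_force: [0.3, 0.2, -0.1]
opening: 0.0852
grip_force: 0.0
t: 3.45
tool_pos: [0.5271, -0.2208, 0.2114]
tool_rot: [-3.137, -0.158, 0.001]
contact_force: [0.7, 0.6, -0.3]
opening: 0.0849
grip_force: 0.0
3.45 [ 0.52713219 -0.22075426  0.211377  ] yaw 5.760789720498312 tilt [-4.13144382e-04  5.04864260e-04 -9.99999787e-01] 0.9433124867305235 F [ 0.72973234  0.5999416  -0.2674295 ]
nose [[0.49901676 0.20111142 0.088     ]] sq [[0.50677564 0.21513538 0.079     ]
 [0.51271313 0.19460115 0.079     ]
 [0.49139252 0.18777509 0.079     ]
 [0.48377073 0.20809353 0.079     ]]
ridge 1103 [ 0.53614909 -0.21846056  0.06735062] 0.06762582683585683 tool [ 0.0092535  -0.00129873  0.14402378]
[ 0.53411426 -0.21871704] [0.06383585 0.01802066] 8.637807846069336
disc [ 0.53411509 -0.21875093] [0.12226229 0.12292371]
```

View pics/puls1.png

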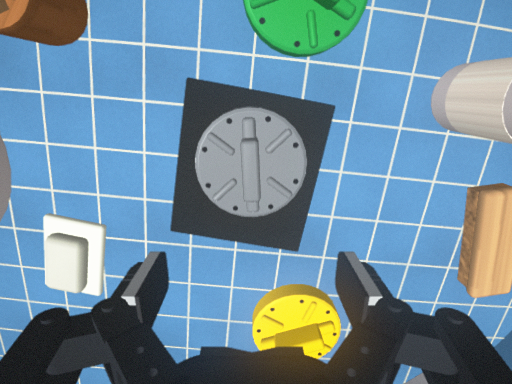

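The picture shows the pulsator at (251,162) on the mat, ridge almost vertical in the image, and the green and yellow lookalikes off to the sides. Disc and ridge agree on (0.5341,-0.2187), ridge at about 8.5°. Align and descend to the check height.

```bash
python3 -m handwheel '[{"tx":3.6,"ty":-0.5,"tz":10,"roll":-0.045},{"tx":3.6,"ty":-0.5,"tz":20,"roll":0},{"tx":0,"ty":0,"tz":30,"roll":0},{"tx":0,"ty":0,"tz":30,"roll":0},{"tx":0,"ty":0,"tz":15,"roll":0},{"tx":0,"ty":0,"tz":0,"roll":0},{"tx":0,"ty":0,"tz":0,"roll":0},{"tx":0,"ty":0,"tz":0,"roll":0}]' && python3 look.py puls2; python3 - <<'E'
from hp import *
z=np.load("pics/puls2.npz"); im,d=z["im"],z["d"]; o=dict(tool_pos=z["pos"],tool_rot=z["rot"])
P=cloud("wrist",d,o); T=(P-z["pos"])@R.from_rotvec(z["rot"]).as_matrix()
near=np.hypot(P[...,0]-.534,P[...,1]+.219)<.075
k=near&(P[...,2]>.059)&(P[...,2]<.078); k=cv2.morphologyEx(k.astype(np.uint8),cv2.MORPH_OPEN,np.ones((3,3)))>0
q=T[k]; r=cv2.minAreaRect((q[:,:2]*1e4).astype(np.float32));print("ridge in tool",np.array(r[0])/1e4,np.array(r[1])/1e4,r[2],np.median(P[k][:,2]),q[:,:2].mean(0))
E
```

```text
t: 4.17
tool_pos: [0.5361, -0.218, 0.1084]
tool_rot: [3.131, 0.234, 0.003]
contact_force: [-0.1, -1.0, 0.7]
opening: 0.0848
grip_force: 0.0
4.1667 [ 0.53613365 -0.21797371  0.1083523 ] yaw 8.529685002161166 tilt [ 0.00232227 -0.00130199 -0.99999646] 0.9072039327607379 F [-0.05694044 -1.03122489  0.6945676 ]
ridge in tool [-0.00168092  0.00035784] [0.01791283 0.06308016] 89.62964630126953 0.06750910413029577 [0.00132399 0.0003375 ]
```

```bash
python3 -m handwheel '[{"tx":-1.7,"ty":0.3,"tz":16,"roll":0},{"tx":0,"ty":0,"tz":18,"roll":0},{"tx":0,"ty":0,"tz":14,"roll":0},{"tx":0,"ty":0,"tz":10,"roll":0},{"tx":0,"ty":0,"tz":5,"roll":0},{"tx":0,"ty":0,"tz":0,"roll":0},{"tx":0,"ty":0,"tz":0,"roll":0},{"tx":0,"ty":0,"tz":0,"roll":0}]'; python3 -m handwheel '[{"tx":0,"ty":0,"tz":0,"roll":0},{"tx":0,"ty":0,"tz":0,"roll":0},{"tx":0,"ty":0,"tz":0,"roll":0},{"tx":0,"ty":0,"tz":0,"roll":0},{"tx":0,"ty":0,"tz":0,"roll":0},{"tx":0,"ty":0,"tz":0,"roll":0},{"tx":0,"ty":0,"tz":0,"roll":0},{"tx":0,"ty":0,"tz":0,"roll":0}]' 0 50
```

```text
t: 4.88
tool_pos: [0.5343, -0.2191, 0.0445]
tool_rot: [3.132, 0.232, 0.002]
contact_force: [0.1, 0.9, -0.4]
opening: 0.085
grip_force: 0.0
t: 5.55
tool_pos: [0.5337, -0.2188, 0.0437]
tool_rot: [3.133, 0.232, 0.001]
contact_force: [0.8, -0.4, 1.7]
opening: 0.017
grip_force: 49.8
```

```bash
python3 -m handwheel '[{"tx":0,"ty":0,"tz":-3,"roll":0},{"tx":0,"ty":0,"tz":-10,"roll":0},{"tx":0,"ty":0,"tz":-25,"roll":0},{"tx":0,"ty":0,"tz":-30,"roll":0},{"tx":0,"ty":0,"tz":-30,"roll":0},{"tx":0,"ty":0,"tz":-30,"roll":0},{"tx":0,"ty":0,"tz":-20,"roll":0},{"tx":0,"ty":0,"tz":-10,"roll":0},{"tx":0,"ty":0,"tz":0,"roll":0},{"tx":0,"ty":0,"tz":0,"roll":0},{"tx":0,"ty":0,"tz":0,"roll":0}]'; python3 look.py held; cat > held.py <<'E'
import sys
from hp import *
z=np.load(f"pics/{sys.argv[1]}.npz"); im,d=z["im"],z["d"]
p=optics.camera_params("wrist"); p2={**p,"extrinsics":p["tool_from_camera"]}
import hp; hp.pose=lambda n,o=None:(p2,p2["extrinsics"])
T=cloud("wrist",d)
near=np.hypot(T[...,0],T[...,1])<.08
k=near&(abs(T[...,2]-.0087)<.006); q=T[k]
A=np.c_[q[:,:2],np.ones(len(q))]; s=np.linalg.lstsq(A,q[:,2],rcond=None)[0]; print("disc top z in tool, tilt",k.sum(),np.median(q[:,2]),s[:2])
m=(near&(T[...,2]<.02)&(T[...,2]>-.03)).astype(np.uint8)
c=max(cv2.findContours(m,0,2)[0],key=cv2.contourArea).reshape(-1,2)
W=plane("wrist",c,np.median(q[:,2]))[:,:2]; W=W[W[:,0]>-.005]
for i in range(8):
    A=np.c_[2*W,np.ones(len(W))];s=np.linalg.lstsq(A,(W**2).sum(1),rcond=None)[0];rad=np.sqrt(s[2]+s[:2]@s[:2])
    res=np.hypot(*(W-s[:2]).T)-rad; W=W[abs(res)<max(.0012,2*res.std())] if i<7 else W
print("disc in tool",s[:2],rad,len(W),res.std())
E
python3 held.py held; python3 held.py puls2
```

```text
t: 6.47
tool_pos: [0.5324, -0.218, 0.1991]
tool_rot: [-3.131, -0.232, 0.005]
contact_force: [0.1, 0.1, -2.3]
opening: 0.0169
grip_force: 49.4
6.4667 [ 0.5324206  -0.21804048  0.19910737] yaw 8.467507212788792 tilt [-0.00336847  0.00197015 -0.99999239] 0.904966295808745 F [ 0.12382617  0.11078099 -2.2594152 ]
disc top z in tool, tilt 19605 0.007877828391800595 [ 0.00365101 -0.00102756]
disc in tool [ 3.27772427e-03 -8.73230976e-05] 0.05985505587811776 145 0.000287917418163366
disc top z in tool, tilt 0 nan [0. 0.]
disc in tool [0. 0.] 0.0 0 nan
  return _methods._mean(a, axis=axis, dtype=dtype,
  ret = ret.dtype.type(ret / rcount)
  ret = _var(a, axis=axis, dtype=dtype, out=out, ddof=ddof,
  arrmean = um.true_divide(arrmean, div, out=arrmean,
  ret = ret.dtype.type(ret / rcount)
```

View pics/held.png

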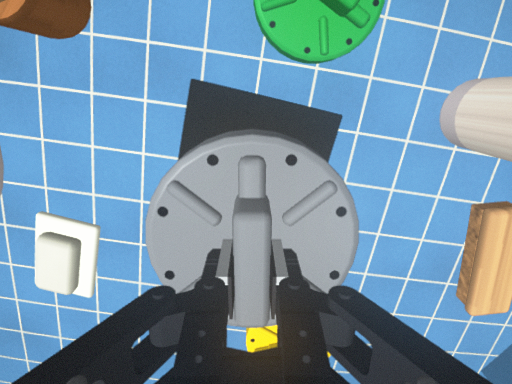

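The pulsator hangs level in the grip: ridge between the pads at (250,230), disc edge (148..358, top 135). I'll refine its offset in the tool frame, then carry it over the washer.

```bash
python3 - <<'E'
from hp import *
import hp
from scipy.optimize import least_squares
z=np.load("pics/held.npz"); im,d=z["im"],z["d"]
p=optics.camera_params("wrist"); hp.pose=lambda n,o=None:(p,p["tool_from_camera"])
T=cloud("wrist",d); near=np.hypot(T[...,0],T[...,1])<.08
m=(near&(T[...,2]<.02)&(T[...,2]>-.03)).astype(np.uint8)
c=max(cv2.findContours(m,0,2)[0],key=cv2.contourArea).reshape(-1,2)
for zp in(.008,.010):
    W=plane("wrist",c,zp)[:,:2]; W=W[W[:,0]>.0]
    for r in(.0613,.062): print(zp,r,least_squares(lambda v:np.hypot(*(W-v).T)-r,[0,0],loss="soft_l1",f_scale=.0005).x)
k=near&(abs(T[...,2]+.0235)<.004)&(T[...,0]>.012); q=T[k]; print("ridge front x",np.percentile(q[:,0],[95,98,100]),"y",np.percentile(q[:,1],[2,50,98]),np.median(q[:,2]))
E
python3 -m handwheel '[{"tx":2.3,"ty":-35,"tz":-3,"roll":0},{"tx":2.3,"ty":-35,"tz":-3,"roll":0},{"tx":2.3,"ty":-35,"tz":-3,"roll":0},{"tx":2.3,"ty":-35,"tz":-3,"roll":0},{"tx":2.3,"ty":-35,"tz":-3,"roll":0},{"tx":2.3,"ty":-35,"tz":0,"roll":0},{"tx":2.3,"ty":-35,"tz":0,"roll":0},{"tx":2.3,"ty":-35,"tz":0,"roll":0},{"tx":2.3,"ty":-35,"tz":0,"roll":0},{"tx":2.3,"ty":-35,"tz":0,"roll":0},{"tx":2.3,"ty":-35,"tz":0,"roll":0},{"tx":2.3,"ty":-35,"tz":0,"roll":0}]'
cat > rd.py <<'E'
from hp import *
import sys
L=[]
for i in range(int(sys.argv[1])):
    o=ctrl.get_obs(); M=R.from_rotvec(o["tool_rot"]).as_matrix(); L.append(np.r_[o["tool_pos"]*1e3,np.degrees(np.arctan2(M[1,0],M[0,0])),M[:2,2]*1e3,o["contact_force"],o["wrist_torque"]]); optics.get_image("wrist")
L=np.array(L); np.set_printoptions(precision=2,suppress=True); print("t",o["t"],"q6",o["q"][5],"grip",o["grip_force"],o["opening"]);print("pos yaw tilt F M",L.mean(0));print("std",L.std(0))
E
python3 -m handwheel '[{"tx":0,"ty":0,"tz":0,"roll":0},{"tx":0,"ty":0,"tz":0,"roll":0},{"tx":0,"ty":0,"tz":0,"roll":0}]' ; python3 rd.py 10
```

```text
0.008 0.0613 [ 0.00153987 -0.00010571]
0.008 0.062 [ 0.00073625 -0.00011169]
0.01 0.0613 [ 1.43331629e-03 -9.62479129e-05]
0.01 0.062 [ 0.00060476 -0.00010412]
ridge front x [0.03175995 0.03231514 0.03299687] y [-8.57702881e-03  7.10789050e-05  8.28790094e-03] -0.023692850812033497
t: 7.52
tool_pos: [0.4976, 0.2023, 0.2143]
tool_rot: [3.132, 0.232, -0.005]
contact_force: [0.6, 0.8, -2.6]
opening: 0.0171
grip_force: 49.7
t: 7.77
tool_pos: [0.4983, 0.2004, 0.2148]
tool_rot: [3.132, 0.233, -0.004]
contact_force: [-0.5, -1.4, -1.9]
opening: 0.017
grip_force: 50.0
t 8.2167 q6 1.6671226373045738 grip 49.95670258998871 0.01708688620845817
pos yaw tilt F M [498.97 199.93 215.99   8.4   -0.8   -0.38  -0.02  -0.13  -1.99   0.01
   0.01   0.02]
std [0.3  0.28 0.6  0.04 0.98 0.43 0.43 0.74 0.3  0.03 0.02 0.03]
```

Steady over the tub: noise about 0.3 mm, load about 2 N, pulsator offset in the tool about 0.6 mm. Now a small correction, then down to 10 mm above the expected nose contact.

```bash
python3 -m handwheel '[{"tx":-0.4,"ty":-1.5,"tz":10,"roll":0},{"tx":0,"ty":0,"tz":20,"roll":0},{"tx":0,"ty":0,"tz":20,"roll":0},{"tx":0,"ty":0,"tz":16,"roll":0},{"tx":0,"ty":0,"tz":8,"roll":0},{"tx":0,"ty":0,"tz":4,"roll":0},{"tx":0,"ty":0,"tz":2,"roll":0},{"tx":0,"ty":0,"tz":0,"roll":0},{"tx":0,"ty":0,"tz":0,"roll":0}]'; python3 rd.py 5
```

```text
t: 9.02
tool_pos: [0.4991, 0.2024, 0.1376]
tool_rot: [-3.133, -0.232, -0.003]
contact_force: [-0.6, 0.1, -1.9]
opening: 0.0169
grip_force: 49.9
t 9.2167 q6 1.6700844277891123 grip 49.937145709991455 0.01692191486487357
pos yaw tilt F M [499.1  202.41 137.69   8.47   1.96   0.49  -0.25  -0.05  -1.86   0.02
  -0.     0.01]
std [0.09 0.03 0.13 0.   0.22 0.06 0.39 0.3  0.28 0.02 0.01 0.01]
```

```bash
python3 -m handwheel '[{"tx":0,"ty":0,"tz":2,"roll":0},{"tx":0,"ty":0,"tz":2,"roll":0},{"tx":0,"ty":0,"tz":2,"roll":0},{"tx":0,"ty":0,"tz":2,"roll":0},{"tx":0,"ty":0,"tz":1,"roll":0},{"tx":0,"ty":0,"tz":1,"roll":0},{"tx":0,"ty":0,"tz":1,"roll":0},{"tx":0,"ty":0,"tz":0,"roll":0},{"tx":0,"ty":0,"tz":0,"roll":0}]'; python3 rd.py 4; python3 -m handwheel '[{"tx":0,"ty":0,"tz":1,"roll":0},{"tx":0,"ty":0,"tz":1,"roll":0},{"tx":0,"ty":0,"tz":0,"roll":0},{"tx":0,"ty":0,"tz":0,"roll":0}]'; python3 rd.py 4
```

```text
t: 10.02
tool_pos: [0.4984, 0.2022, 0.1255]
tool_rot: [3.133, 0.232, -0.0]
contact_force: [-0.5, -0.5, -2.3]
opening: 0.017
grip_force: 49.9
t 10.1667 q6 1.6700554909055634 grip 49.93724584579468 0.017260700540072022
pos yaw tilt F M [498.44 202.23 125.59   8.47   0.13   0.03  -0.28  -0.41  -1.83  -0.
   0.02   0.01]
std [0.04 0.01 0.07 0.   0.11 0.03 0.33 0.46 0.44 0.02 0.02 0.02]
t: 10.55
tool_pos: [0.4983, 0.2022, 0.1233]
tool_rot: [3.133, 0.232, -0.0]
contact_force: [-0.1, -0.3, -2.5]
opening: 0.0171
grip_force: 49.9
t 10.7 q6 1.6700324896794148 grip 49.93679881095886 0.017179317475718863
pos yaw tilt F M [498.34 202.21 123.45   8.47  -0.11  -0.03   0.07   0.33  -2.08  -0.01
  -0.02  -0.  ]
std [0.04 0.02 0.06 0.   0.11 0.03 0.18 0.48 0.52 0.03 0.03 0.02]
```

```bash
python3 -m handwheel '[{"tx":0,"ty":0.7,"tz":0,"roll":0},{"tx":0,"ty":0,"tz":1,"roll":0},{"tx":0,"ty":0,"tz":1,"roll":0},{"tx":0,"ty":0,"tz":0,"roll":0},{"tx":0,"ty":0,"tz":0,"roll":0}]'; python3 rd.py 4; python3 -m handwheel '[{"tx":0,"ty":0,"tz":1,"roll":0},{"tx":0,"ty":0,"tz":1,"roll":0},{"tx":0,"ty":0,"tz":0,"roll":0},{"tx":0,"ty":0,"tz":0,"roll":0}]'; python3 rd.py 4
```

```text
t: 11.17
tool_pos: [0.4983, 0.2015, 0.1213]
tool_rot: [3.133, 0.232, -0.001]
contact_force: [-0.8, 0.5, -2.4]
opening: 0.0169
grip_force: 49.9
t 11.3167 q6 1.6687571811214879 grip 49.9377965927124 0.01714425028090948
pos yaw tilt F M [498.43 201.51 121.44   8.47  -0.13  -0.01  -0.3   -0.23  -2.03   0.03
  -0.01  -0.  ]
std [0.06 0.01 0.07 0.   0.15 0.03 0.42 0.45 0.39 0.02 0.02 0.04]
t: 11.7
tool_pos: [0.4984, 0.2015, 0.1194]
tool_rot: [3.133, 0.232, -0.0]
contact_force: [0.9, 0.7, -2.1]
opening: 0.0172
grip_force: 49.9
t 11.85 q6 1.6687498695304308 grip 49.93643045425415 0.016997260641639412
pos yaw tilt F M [498.43 201.52 119.44   8.47  -0.13  -0.01   0.16  -0.04  -2.05   0.
   0.01   0.  ]
std [0.05 0.02 0.07 0.   0.12 0.04 0.83 0.45 0.5  0.02 0.01 0.02]
```

```bash
python3 -m handwheel '[{"tx":0,"ty":0,"tz":0.5,"roll":0},{"tx":0,"ty":0,"tz":0.5,"roll":0},{"tx":0,"ty":0,"tz":0.5,"roll":0},{"tx":0,"ty":0,"tz":0,"roll":0}]'; python3 rd.py 4; python3 -m handwheel '[{"tx":0,"ty":0,"tz":0.5,"roll":0},{"tx":0,"ty":0,"tz":0.3,"roll":0},{"tx":0,"ty":0,"tz":0,"roll":0}]'; python3 rd.py 4
```

```text
t: 12.23
tool_pos: [0.4984, 0.2015, 0.1178]
tool_rot: [3.133, 0.232, -0.001]
contact_force: [0.4, 0.7, -1.7]
opening: 0.017
grip_force: 49.9
t 12.3833 q6 1.6687214485251376 grip 49.93668615818024 0.016868441142814772
pos yaw tilt F M [498.43 201.5  117.92   8.47  -0.16  -0.04   0.19   0.21  -2.27   0.
   0.01   0.01]
std [0.04 0.02 0.06 0.   0.1  0.02 0.68 0.33 0.49 0.02 0.05 0.04]
t: 12.68
tool_pos: [0.4986, 0.2016, 0.1175]
tool_rot: [-3.133, -0.232, -0.0]
contact_force: [-0.3, 0.2, -0.6]
opening: 0.0172
grip_force: 50.2
t 12.8333 q6 1.6687334771870819 grip 50.079907178878784 0.01695526347015952
pos yaw tilt F M [498.6  201.57 117.44   8.47   0.25   0.09  -0.12  -0.24  -0.18  -0.01
   0.07   0.02]
std [0.01 0.01 0.02 0.   0.06 0.01 0.36 0.29 0.31 0.03 0.02 0.02]
```

Light contact with the square end at tool z≈117.5 mm: the load went from -2 to 0 N, and the height matches the expected square end. I'll press a little more, then turn in about 4.6° steps with a drop check that stops the chain.

```bash
cat > chk.py <<'E'
# averages a few readings; exit 1 if the press force has dropped or grown too far
import sys
from hp import *
L=[];
for i in range(3):
    o=ctrl.get_obs(); M=R.from_rotvec(o["tool_rot"]).as_matrix(); L.append(np.r_[o["tool_pos"]*1e3,np.degrees(np.arctan2(M[1,0],M[0,0])),o["contact_force"],o["wrist_torque"][2]]); optics.get_image("wrist")
m=np.mean(L,0); print(round(o["t"],2),"pos",m[:3].round(2),"yaw",m[3].round(1),"F",m[4:7].round(1),"Mz",m[7].round(3))
sys.exit(0 if float(sys.argv[1])<m[6]<12 and np.hypot(m[4],m[5])<6 and abs(m[7])<.25 else 1)
E
python3 -m handwheel '[{"tx":0,"ty":0,"tz":0.5,"roll":0},{"tx":0,"ty":0,"tz":0,"roll":0},{"tx":0,"ty":0,"tz":0,"roll":0}]' >/dev/null; python3 chk.py 1
```

```text
13.23 pos [498.69 201.58 117.15] yaw 8.5 F [-1.   0.1  2.2] Mz 0.009
```

```bash
H='python3 -m handwheel'; 
python3 -m handwheel '[{"tx":0,"ty":0,"tz":0.3,"roll":0},{"tx":0,"ty":0,"tz":0,"roll":-0.04},{"tx":0,"ty":0,"tz":0,"roll":-0.04},{"tx":0,"ty":0,"tz":0,"roll":0}]' >/dev/null; python3 chk.py 1.2 &&
python3 -m handwheel '[{"tx":0,"ty":0,"tz":0,"roll":-0.04},{"tx":0,"ty":0,"tz":0,"roll":-0.04},{"tx":0,"ty":0,"tz":0,"roll":0}]' >/dev/null; python3 chk.py 1.2
```

```text
13.72 pos [498.94 201.71 117.01] yaw 13.0 F [-0.8 -0.2  4.2] Mz -0.003
14.12 pos [498.9  201.71 116.94] yaw 17.6 F [-0.7  0.8  5.1] Mz 0.018
```

```bash

python3 -m handwheel '[{"tx":0,"ty":0,"tz":0,"roll":-0.04},{"tx":0,"ty":0,"tz":0,"roll":-0.04},{"tx":0,"ty":0,"tz":0,"roll":0}]' >/dev/null && python3 chk.py 1.5 &&
python3 -m handwheel '[{"tx":0,"ty":0,"tz":0,"roll":-0.04},{"tx":0,"ty":0,"tz":0,"roll":-0.04},{"tx":0,"ty":0,"tz":0,"roll":0}]' >/dev/null && python3 chk.py 1.5 &&
python3 -m handwheel '[{"tx":0,"ty":0,"tz":0,"roll":-0.04},{"tx":0,"ty":0,"tz":0,"roll":-0.04},{"tx":0,"ty":0,"tz":0,"roll":0}]' >/dev/null && python3 chk.py 1.5 &&
python3 -m handwheel '[{"tx":0,"ty":0,"tz":0,"roll":-0.04},{"tx":0,"ty":0,"tz":0,"roll":-0.04},{"tx":0,"ty":0,"tz":0,"roll":0}]' >/dev/null && python3 chk.py 1.5
```

```text
14.52 pos [498.91 201.67 116.94] yaw 22.2 F [-1.   0.7  4.8] Mz 0.053
14.92 pos [498.95 201.65 116.97] yaw 26.7 F [-0.8  0.7  5.7] Mz -0.002
15.32 pos [498.98 201.66 116.96] yaw 31.3 F [-0.3  0.3  5.4] Mz 0.015
15.72 pos [499.02 201.64 116.98] yaw 35.9 F [-0.4  0.4  5.2] Mz 0.044
```

```bash

python3 -m handwheel '[{"tx":0,"ty":0,"tz":0,"roll":-0.04},{"tx":0,"ty":0,"tz":0,"roll":-0.04},{"tx":0,"ty":0,"tz":0,"roll":0}]' >/dev/null && python3 chk.py 1.5 &&
python3 -m handwheel '[{"tx":0,"ty":0,"tz":0,"roll":-0.04},{"tx":0,"ty":0,"tz":0,"roll":-0.04},{"tx":0,"ty":0,"tz":0,"roll":0}]' >/dev/null && python3 chk.py 1.5 &&
python3 -m handwheel '[{"tx":0,"ty":0,"tz":0,"roll":-0.04},{"tx":0,"ty":0,"tz":0,"roll":-0.04},{"tx":0,"ty":0,"tz":0,"roll":0}]' >/dev/null && python3 chk.py 1.5 &&
python3 -m handwheel '[{"tx":0,"ty":0,"tz":0,"roll":-0.04},{"tx":0,"ty":0,"tz":0,"roll":-0.04},{"tx":0,"ty":0,"tz":0,"roll":0}]' >/dev/null && python3 chk.py 1.5 &&
python3 -m handwheel '[{"tx":0,"ty":0,"tz":0,"roll":-0.04},{"tx":0,"ty":0,"tz":0,"roll":-0.04},{"tx":0,"ty":0,"tz":0,"roll":0}]' >/dev/null && python3 chk.py 1.5 &&
python3 -m handwheel '[{"tx":0,"ty":0,"tz":0,"roll":-0.04},{"tx":0,"ty":0,"tz":0,"roll":-0.04},{"tx":0,"ty":0,"tz":0,"roll":0}]' >/dev/null && python3 chk.py 1.5
```

```text
16.12 pos [499.   201.63 116.98] yaw 40.5 F [-0.2 -0.3  5. ] Mz -0.003
16.52 pos [499.   201.61 116.97] yaw 45.1 F [-0.3 -0.   5.3] Mz -0.007
16.92 pos [499.02 201.62 116.99] yaw 49.7 F [-0.5  0.4  4.9] Mz 0.002
17.32 pos [499.03 201.64 116.99] yaw 54.3 F [-0.4 -0.2  4.7] Mz -0.002
17.72 pos [499.02 201.61 116.98] yaw 58.8 F [-0.1  0.2  5.5] Mz 0.015
18.12 pos [498.98 201.59 116.95] yaw 63.4 F [-0.3 -0.2  5.5] Mz 0.022
```

```bash

python3 -m handwheel '[{"tx":0,"ty":0,"tz":0,"roll":-0.04},{"tx":0,"ty":0,"tz":0,"roll":-0.04},{"tx":0,"ty":0,"tz":0,"roll":0}]' >/dev/null && python3 chk.py 1.5 &&
python3 -m handwheel '[{"tx":0,"ty":0,"tz":0,"roll":-0.04},{"tx":0,"ty":0,"tz":0,"roll":-0.04},{"tx":0,"ty":0,"tz":0,"roll":0}]' >/dev/null && python3 chk.py 1.5 &&
python3 -m handwheel '[{"tx":0,"ty":0,"tz":0,"roll":-0.04},{"tx":0,"ty":0,"tz":0,"roll":-0.04},{"tx":0,"ty":0,"tz":0,"roll":0}]' >/dev/null && python3 chk.py 1.5 &&
python3 -m handwheel '[{"tx":0,"ty":0,"tz":0,"roll":-0.04},{"tx":0,"ty":0,"tz":0,"roll":-0.04},{"tx":0,"ty":0,"tz":0,"roll":0}]' >/dev/null && python3 chk.py 1.5 &&
python3 -m handwheel '[{"tx":0,"ty":0,"tz":0,"roll":-0.04},{"tx":0,"ty":0,"tz":0,"roll":-0.04},{"tx":0,"ty":0,"tz":0,"roll":0}]' >/dev/null && python3 chk.py 1.5 &&
python3 -m handwheel '[{"tx":0,"ty":0,"tz":0,"roll":-0.04},{"tx":0,"ty":0,"tz":0,"roll":-0.04},{"tx":0,"ty":0,"tz":0,"roll":0}]' >/dev/null && python3 chk.py 1.5 &&
python3 -m handwheel '[{"tx":0,"ty":0,"tz":0,"roll":-0.04},{"tx":0,"ty":0,"tz":0,"roll":-0.04},{"tx":0,"ty":0,"tz":0,"roll":0}]' >/dev/null && python3 chk.py 1.5
```

```text
18.52 pos [498.96 201.58 116.92] yaw 68.0 F [-0.7  0.1  4.9] Mz 0.019
18.92 pos [498.95 201.61 116.9 ] yaw 72.6 F [-0.3  0.4  4.8] Mz 0.001
19.32 pos [498.84 201.62 116.78] yaw 77.1 F [-0.6  0.   4.8] Mz 0.012
19.72 pos [498.54 201.58 116.55] yaw 81.7 F [-0.7  1.1  4.8] Mz -0.021
20.12 pos [498.02 201.11 115.16] yaw 86.3 F [ 1.4 -1.1 -1.2] Mz 0.017
```

The drop came at yaw 86°: the force fell from +4.8 to -1.2 N and z from 116.6 to 115.2. No more turning; lowering gently and watching force and torque.

```bash
cat > dn.py <<'E'
import subprocess,sys
r=subprocess.run([sys.executable,"chk.py","-5"],capture_output=True,text=True); print(r.stdout.strip())
F=float(r.stdout.split("F [")[1].split("]")[0].split()[2]); sys.exit(r.returncode or F>1.5)
E
python3 -m handwheel '[{"tx":0,"ty":0,"tz":0.7,"roll":0},{"tx":0,"ty":0,"tz":0.7,"roll":0},{"tx":0,"ty":0,"tz":0,"roll":0}]' >/dev/null && python3 dn.py &&
python3 -m handwheel '[{"tx":0,"ty":0,"tz":0.7,"roll":0},{"tx":0,"ty":0,"tz":0.7,"roll":0},{"tx":0,"ty":0,"tz":0,"roll":0}]' >/dev/null && python3 dn.py &&
python3 -m handwheel '[{"tx":0,"ty":0,"tz":0.7,"roll":0},{"tx":0,"ty":0,"tz":0.7,"roll":0},{"tx":0,"ty":0,"tz":0,"roll":0}]' >/dev/null && python3 dn.py
```

```text
20.52 pos [498.08 201.22 114.4 ] yaw 86.4 F [ 0.2 -1.6 -2.8] Mz -0.0
20.92 pos [498.48 201.37 113.59] yaw 86.4 F [ 0.2 -2.8 -1.9] Mz 0.009
21.32 pos [498.7  201.47 112.32] yaw 86.4 F [ 0.8 -2.8 -1.2] Mz 0.002
```

Keyed and sliding freely. A side load of -2.8 N in y suggests the pulsator sits about 0.6 mm too far along tool x, so I'll ease that off and keep lowering.

```bash

python3 -m handwheel '[{"tx":-0.6,"ty":0,"tz":0,"roll":0},{"tx":0,"ty":0,"tz":0.7,"roll":0},{"tx":0,"ty":0,"tz":0.7,"roll":0},{"tx":0,"ty":0,"tz":0,"roll":0}]' >/dev/null && python3 dn.py &&
python3 -m handwheel '[{"tx":0,"ty":0,"tz":0.7,"roll":0},{"tx":0,"ty":0,"tz":0.7,"roll":0},{"tx":0,"ty":0,"tz":0,"roll":0}]' >/dev/null && python3 dn.py &&
python3 -m handwheel '[{"tx":0,"ty":0,"tz":0.7,"roll":0},{"tx":0,"ty":0,"tz":0.7,"roll":0},{"tx":0,"ty":0,"tz":0,"roll":0}]' >/dev/null && python3 dn.py &&
python3 -m handwheel '[{"tx":0,"ty":0,"tz":0.7,"roll":0},{"tx":0,"ty":0,"tz":0.7,"roll":0},{"tx":0,"ty":0,"tz":0,"roll":0}]' >/dev/null && python3 dn.py &&
python3 -m handwheel '[{"tx":0,"ty":0,"tz":0.7,"roll":0},{"tx":0,"ty":0,"tz":0.7,"roll":0},{"tx":0,"ty":0,"tz":0,"roll":0}]' >/dev/null && python3 dn.py &&
python3 -m handwheel '[{"tx":0,"ty":0,"tz":0.5,"roll":0},{"tx":0,"ty":0,"tz":0.5,"roll":0},{"tx":0,"ty":0,"tz":0,"roll":0}]' >/dev/null && python3 dn.py
```

```text
21.8 pos [498.19 201.1  110.53] yaw 86.4 F [ 0.5 -0.7 -2.2] Mz 0.01
22.2 pos [498.25 201.04 109.2 ] yaw 86.4 F [ 0.4 -0.2 -2.2] Mz -0.022
22.6 pos [498.31 200.97 107.85] yaw 86.4 F [ 0.   0.1 -1.7] Mz 0.04
23.0 pos [498.35 200.91 106.47] yaw 86.4 F [-0.6 -0.4 -2. ] Mz -0.007
23.4 pos [498.35 200.9  105.07] yaw 86.4 F [-0.1  0.3 -2.5] Mz 0.012
23.8 pos [498.38 200.92 104.11] yaw 86.4 F [-0.2  0.4 -1.8] Mz -0.015
```

Free all the way; home is expected near z≈103.7–104. Small steps until it bears on the boss.

```bash

python3 -m handwheel '[{"tx":0,"ty":0,"tz":0.4,"roll":0},{"tx":0,"ty":0,"tz":0,"roll":0}]' >/dev/null && python3 dn.py &&
python3 -m handwheel '[{"tx":0,"ty":0,"tz":0.4,"roll":0},{"tx":0,"ty":0,"tz":0,"roll":0}]' >/dev/null && python3 dn.py &&
python3 -m handwheel '[{"tx":0,"ty":0,"tz":0.4,"roll":0},{"tx":0,"ty":0,"tz":0,"roll":0}]' >/dev/null && python3 dn.py &&
python3 -m handwheel '[{"tx":0,"ty":0,"tz":0.4,"roll":0},{"tx":0,"ty":0,"tz":0,"roll":0}]' >/dev/null && python3 dn.py
```

```text
24.12 pos [498.42 200.92 103.76] yaw 86.4 F [-0.   0.4 -2.4] Mz -0.017
24.43 pos [498.54 200.94 103.74] yaw 86.4 F [-0.6 -0.  -0. ] Mz 0.011
24.75 pos [498.56 200.95 103.71] yaw 86.4 F [-3.  -0.7  4.7] Mz -0.0
```

It bears on the boss at z=103.7, exactly the predicted home height. Take off the excess press, open, and retreat straight up.

```bash

python3 -m handwheel '[{"tx":0,"ty":0,"tz":-0.5,"roll":0},{"tx":0,"ty":0,"tz":0,"roll":0}]' >/dev/null; python3 chk.py -9;
python3 -m handwheel '[{"tx":0,"ty":0,"tz":0,"roll":0},{"tx":0,"ty":0,"tz":0,"roll":0},{"tx":0,"ty":0,"tz":0,"roll":0},{"tx":0,"ty":0,"tz":0,"roll":0},{"tx":0,"ty":0,"tz":0,"roll":0},{"tx":0,"ty":0,"tz":0,"roll":0},{"tx":0,"ty":0,"tz":0,"roll":0},{"tx":0,"ty":0,"tz":0,"roll":0}]' 70; python3 -m handwheel '[{"tx":0,"ty":0,"tz":-5,"roll":0},{"tx":0,"ty":0,"tz":-15,"roll":0},{"tx":0,"ty":0,"tz":-25,"roll":0},{"tx":0,"ty":0,"tz":-30,"roll":0},{"tx":0,"ty":0,"tz":-30,"roll":0},{"tx":0,"ty":0,"tz":-25,"roll":0},{"tx":0,"ty":0,"tz":-10,"roll":0},{"tx":0,"ty":0,"tz":0,"roll":0},{"tx":0,"ty":0,"tz":0,"roll":0},{"tx":0,"ty":0,"tz":0,"roll":0},{"tx":0,"ty":0,"tz":0,"roll":0}]'; python3 look.py end; python3 - <<'E'
from hp import *
z=np.load("pics/end.npz"); im,d=z["im"],z["d"]; o=dict(tool_pos=z["pos"],tool_rot=z["rot"])
P=cloud("wrist",d,o); near=np.hypot(P[...,0]-.499,P[...,1]-.201)<.07
k=near&(P[...,2]>.119)&(P[...,2]<.14); q=P[k]; r=cv2.minAreaRect((q[:,:2]*1e4).astype(np.float32)); print("ridge",np.array(r[0])/1e4,np.array(r[1])/1e4,r[2],"z",np.median(q[:,2]),"expect .127")
k=near&(P[...,2]>.088)&(P[...,2]<.0985); q=P[k]; s=np.linalg.lstsq(np.c_[q[:,:2],np.ones(len(q))],q[:,2],rcond=None)[0]; print("disc z",np.median(q[:,2]),"expect .095 slope",s[:2],q[:,:2].min(0),q[:,:2].max(0))
E
```

```text
25.07 pos [498.6  200.96 103.72] yaw 86.4 F [-2.1 -0.9  3.5] Mz 0.013
t: 25.78
tool_pos: [0.4985, 0.2009, 0.1035]
tool_rot: [2.29, 2.15, 0.0]
contact_force: [-0.3, -0.1, -0.9]
opening: 0.0703
grip_force: 0.0
t: 26.7
tool_pos: [0.4973, 0.2006, 0.2408]
tool_rot: [-2.289, -2.149, 0.006]
contact_force: [-0.1, -0.1, 0.2]
opening: 0.0699
grip_force: 0.0
26.7 [0.49729249 0.20064278 0.24079083] yaw 86.39137750022032 tilt [-0.00422491 -0.00103187 -0.99999054] 0.30765095756249067 F [-0.1289554  -0.05054906  0.17434459]
ridge [0.49815996 0.20247466] [0.06331068 0.01797871] 86.50151062011719 z 0.1276833895188765 expect .127
disc z 0.09601155598456912 expect .095 slope [-0.00028572 -0.00273903] [0.43657315 0.14017228] [0.5593403  0.26380914]
```

View pics/end.png

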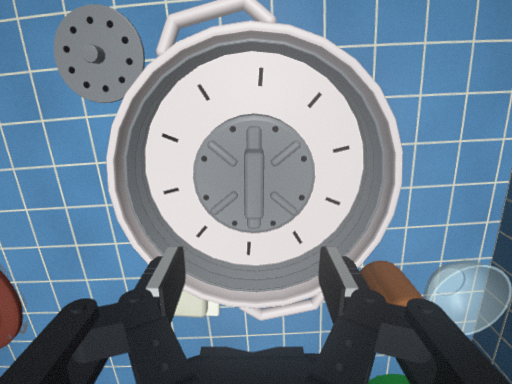

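The pulsator sits level and centred in the tub at (254,172). Its ridge top is at 0.1277 m and disc at 0.096 m, both within 1 mm of the home heights. The gripper is clear and the bystanders are in place, so I'm handing in.

```bash
python3 -c "from station import ctrl; print(ctrl.finish_job())"
```

```text
the job is handed in; nothing more can be done
None
```

The pulsator is keyed and fully home on the drive shaft, released and level, with the arm clear and no bystander touched; I handed the job in at about 27 s, and no verdict was shown.

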